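# Hook a stock bin forward to the rack stop

### The arm

A 6-joint arm with a two-finger parallel gripper is mounted at the origin on the work surface. World frame = base frame: x ahead of the robot, y to its left, z up, the work surface at z = 0. Lengths are in mm, angles in rad, forces in N, time in s.
With the tool pointing down it reaches from about 350 to 725 mm from the base axis. Payload 4.3 kg.
Tool frame: the origin (TCP) lies where the fingers leave the gripper's body, on its centre line; the fingertips stand 73 mm ahead of it and the grasp point (between the pads) lies 54 mm ahead of it (grip_point_offset is the z of the grasp point in the tool frame, in mm); z points along the fingers, x is the direction in which the jaws open and shut, and the axes are right-handed (so a half turn about z gives the same grasp; the last joint's range is limited). The gripper opens to 85 mm and grips with 20 to 120 N. Pads are 22 mm wide; open, the fingers measure 114 mm over their backs; the gripper's body (76 mm by 85 mm) begins 54 mm behind the grasp point. The pads swing forward as they close: fully open they stand 13 mm farther back than shut.
Start: joints at [1.159, 0.377, 0.081, 1.274, 0, 1.46], TCP at [170.917, 549.041, 303.929] pointing down, gripper open.
Joint ranges: [-2.72, 2.72], [-0.84, 1.66], [-1.02, 1.22], [-1.77, 2.12], [-1.37, 1.28], [-3.14, 3.14]. Speed limits (rad/s): [2.57, 2.57, 3.14, 3.14, 3.14, 3.14].

### API

Orientations are given as [roll, pitch, yaw] about the fixed x, y, z axes, in that order (R = Rz(yaw) Ry(pitch) Rx(roll)).
In Python, from rig import state, read_camera, finish_job, spot_in, place_of, grip_point_offset gives the robot as it stands. The module is installed in compiled form; this text tells all that it offers.
- The arm moves only by the tool jog_arm, never from a script. Its argument "steps" is a list of rows, each an object with "delta_rot": the turn, a rotation vector about the tool's x, y, z in units of 8 degrees (1.0 is 8 degrees), a list of three; "delta_pos": the shift along the tool's x, y, z in cm, a list of three; "claw": the opening, from 0 (shut) to 1 (fully open). A call has 1 to 12 rows; each row shifts and turns the commanded pose from where the row before left it, along the tool's axes as they then stand; what a row does not reach is not made up. A row lasts 1/10 s, in which the tool goes at most 50 mm and 8.59 degrees, less where a joint would pass 70% of its speed; a pose out of reach is approached as far as the arm can. A call with a gripper value outside its range is refused whole. The fingers move at their own pace and stop on an object; "force" is the grip in N (left out, the last holds). Time passes only in rows, so rows that do not move let the fingers close. It gives the time, the measured TCP pose, the force and the opening at its end, in the units of the state.
- state(): the state, without advancing time (a new reading comes with each control period).
- read_camera(name): name is "scene" or "top" or "wrist"; returns a dict with "frame" (480x640x3 uint8, red, green, blue), "range_z" (480x640 float32, mm along the optical axis (not along the pixel's ray), 0 where there is no reading), "mtx" (3x3 intrinsics, pixels), "position" and "rotation" of the camera in the world. Camera axes: x right, y up, looking along -z (the intrinsics and any distortion apply to the point x, -y, -z); pixel columns grow to the right and rows downward; lengths in mm; the calibration is good to about 2 mm. A picture is of the moment at which its call begins.
- finish_job(): hands the job in, once; it reports no verdict.
Trained networks look in a picture, given as the dict that the camera call returned (one of the last four; its "shot" number tells which), for a name from the list of things; names that differ only in an ending like _2 or _b are one class to them, and where a whole thing is asked for, a point or a joint stands for the part that bears it (a point fixed in the world has none). Each returns a list of dicts, best first, with "conf" (0 to 1); they miss things now and then, are a little off and sometimes report something else, mostly with a low value. They report only what shows in the picture. A call takes as long as a camera call. They do not tell look-alikes from the thing itself.
- spot_in(name, picture): "rect" ([centre column, centre row, width, height] in pixels, round what is visible of it).
- place_of(name, picture): "uv" ([column, row] in pixels: a listed point, or the origin of a listed thing).
The state is a dict: "time_s": time; "joint_pos": joint angles; "dq": joint speeds; "joint_efforts": joint torques, N m; "tcp_pos": TCP position; "tcp_rot": TCP orientation; "wrist_force": force on the tool from outside, world axes, zero at the start; "ft_torque": the same for the moment, N m; "finger_gap": opening from 0.0 (shut) to 1.0 (fully open).
Only numpy, scipy, OpenCV 4.12 (cv2) and the standard library are available. Lean on these libraries where they do the work, as an engineer would, in place of code of your own. Each camera call takes 0.05 s, during which the arm holds its last target.

### The job

Pick up the pull hook from its mat, drop its blade behind the low front wall of the stock bin that holds the black pipe elbows and drag that bin forward along its lane to the rubber-faced buffer of the stop, which you must feel for, then keep a steady pull of about 12 N on it for a good second so that it is seated flat against it; pulling or pressing with 20 N or more cracks the bin. Only the hook may touch the bin, and the two empty bins and the carton stay where they are. Finally unhook and lay the hook back on its mat, leaving the bin resting against the buffer.

Things in the scene. Friction and masses are not known exactly. Their poses are not given: they have to be found in the camera images.
- hook: Loose pull hook, 0.2 kg, blade down. Wooden handle block, x -60 to +30, 28 wide (y), 45 high; from it a steel shaft, 8 diameter, centred 36 above the underside, runs along +x to an upright steel blade (x 177 to 183, 30 wide, z 0 to 42). Origin: on the underside below the place to grip the handle, about the centre of mass; x points to the blade, z up. No pose is given while held.
- hook_tip (a point): Middle of the lower edge of the hook's blade, 180 mm along x from the hook's origin, at underside level.
- mat: Fixed black rubber mat, 300 (x) x 130 (y) x 4 high, on which the hook starts; origin at the centre of its underside. It lies to the left or to the right.
- bin_full: Loose blue plastic bin of black pipe elbows (fixed in it), 0.55 to 0.9 kg. 170 deep (x) x 100 wide, walls and floor 4 thick; back 85 high, sides 85 at the back and 50 in front. The floor is clear from the front wall (x = 4) to the elbows (x = 77). Origin: middle of the lower edge of its front face, x pointing away from the robot. It starts 70 to 165 mm short of the buffer, in any of the three lanes.
- bin_lip (a point): Middle of the top edge of that bin's low front wall: 50 mm above its underside, 2 mm behind the front face; the wall is 4 thick. The bin slides on the deck with 3 to 7 N of friction.
- bin_empty1: Loose blue bin of the same shape and size, empty, 0.35 kg, in another lane, same origin and axes.
- bin_empty2: Second empty blue bin, as the first, in the remaining lane.
- rack: Fixed low grey steel rack, deck 400 (x) x 350 (y), its top 30 above the table; three lanes along x, 112 apart centre to centre, parted by strips 4 wide and 12 high, which leave a bin about 4 mm of play on each side. Origin at the centre of the underside, x pointing away from the robot.
- stop: Fixed steel bar across the front of the lanes on the rack's deck, 12 (x) x 330 (y) x 30 high, with a black rubber-faced buffer bar (8 x 320 x 26) on its far side, screwed out by an unmeasured 0 to 50 mm: the buffer face, which stops the bin, lies 14 to 64 mm beyond the origin along x, rigid. Origin at the centre of the steel bar's underside, x as the rack's.
- carton: Loose closed cardboard carton, 130 x 100 x 60 high, 0.6 kg, on the table on the other side from the mat; origin at the centre of its underside.
Things that resemble listed ones, but are neither listed nor needed, are in the scene too. What is shaped like the bin_full but green is not meant.

How it is judged (in metres and radians):
On the way, in this order (a step that is already met when the one before it is completed fails the run):
1. the hook's blade is down inside the full bin, behind its front wall (x of hook_tip in the frame of bin_full between 0.001 and 0.075 m and y of hook_tip in the frame of bin_full between -0.046 and 0.046 m and z of hook_tip in the frame of bin_full below 0.042 m), for 0.2 s.
2. the hook holds the bin pulled against the stop (hook on bin over 8 N, bin on stop over 3 N) for half a second (contact force between bin_full and stop above 3 N and contact force between hook and bin_full above 8 N and x of bin_full in the frame of stop below 0.068 m), for 0.5 s.
At the end, for the whole second after the job is handed in: The full bin stands flat on the rack in its lane with its front touching the stop's buffer (still over 0.2 N of contact), square to it within 3 degrees; the hook lies at rest on its mat, its grip place over the mat or at most 15 mm beside it (contact force between bin_full and stop above 0.2 N and x of bin_full in the frame of stop between 0.01 and 0.068 m and angle between the x axis of bin_full and the x axis of stop, either way round below 0.05 rad and angle between bin_full's own z axis and vertical below 0.05 rad and height (world z) of bin_full below 0.034 m and linear speed of bin_full below 0.01 m/s and x of hook in the frame of mat between -0.165 and 0.165 m and y of hook in the frame of mat between -0.08 and 0.08 m and height (world z) of hook below 0.03 m and linear speed of hook below 0.02 m/s and contact force between hook and mat above 0.3 N).
It fails at once if the hook pulls or presses on the full bin with more than 21 N (contact force between hook and bin_full above 21 N).
It fails at once if the gripper or arm touches the full bin (contact force between any of the fingers, the arm and bin_full above 0.5 N).
It fails at once if the full bin is tipped or lifted (angle between bin_full's own z axis and vertical above 0.2 rad or z of bin_full in the frame of rack above 0.055 m).
It fails at once if an empty bin or the carton is moved by more than 12 mm (distance of any of bin_empty1, bin_empty2, carton from where it was at the start of the episode above 0.012 m).
It also fails if it takes over 64 s, if anything falls off the work surface, if the arm or the gripper's body presses on something with over 40 N, if the wrist force passes 120 N, or if a joint passes its speed limit or range.

## Working session

There is one attempt and no reset: what is moved stays moved. The work goes in short steps, Python scripts to look and compute and a tool call to move; the robot and the scene stay as the last step left them, time stands still between calls to the robot, and variables do not carry over. Pictures are saved under pics/ and viewed, and the job is handed in when it is done.

Besides the shell and the picture viewer there is one more tool, called after "Call:" by a JSON object that holds its "op" and its "data", one argument or row to a line. jog_arm: Moves the arm, as the interface text tells. Its arguments: {"type":"object","properties":{"steps":{"type":"array","items":{"type":"object","properties":{"delta_rot":{"type":"array","items":{"type":"number"}},"delta_pos":{"type":"array","items":{"type":"number"}},"claw":{"type":"number"}}}},"force":{"type":"number"}},"required":["steps"]}

```bash
mkdir -p pics; cat > h.py <<'E'
import numpy as np, cv2
from rig import *
def save(p,fn): cv2.imwrite('pics/'+fn,cv2.cvtColor(p['frame'],cv2.COLOR_RGB2BGR))
def world(p,u,v,d=None):
    K=np.array(p['mtx']);R=np.array(p['rotation']);t=np.array(p['position'])
    if R.shape!=(3,3):
        from scipy.spatial.transform import Rotation as Ro
        R=Ro.from_euler('xyz',R).as_matrix()
    if d is None: d=p['range_z'][int(round(v)),int(round(u))]
    x=(u-K[0,2])/K[0,0]*d; y=(v-K[1,2])/K[1,1]*d
    return R@np.array([x,-y,-d])+t
def onplane(p,u,v,z):
    a=world(p,u,v,1.);t=np.array(p['position']);r=a-t
    return t+r*(z-t[2])/r[2]
E
python3 - <<'E'
from h import *
print(state(),grip_point_offset)
for c in ['top','scene']:
    p=read_camera(c);save(p,c+'1.png')
    print(c,p.keys(),p['mtx'],p['position'],p['rotation'])
    for n in ['hook','hook_tip','mat','bin_full','bin_lip','bin_empty1','rack','stop','carton']:
        for f in place_of(n,p)[:4]: print(n,np.round(f['uv']),round(f['conf'],2),np.round(world(p,*f['uv'])))
E
```

```text
{'time_s': 0.0, 'joint_pos': array([1.15872706e+00, 3.78053076e-01, 7.96425460e-02, 1.27439471e+00,
       4.52259566e-05, 1.46054049e+00]), 'dq': array([-1.04684642e-04,  8.44278876e-04, -7.70336703e-04,  1.10451560e-03,
        3.87911127e-04,  3.82452838e-05]), 'joint_efforts': array([ 1.82852735e-03, -4.63607275e+01,  2.69873178e+01,  2.10386171e-02,
        1.58668973e-05, -1.00624678e-05]), 'tcp_pos': array([170.67825509, 548.56133279, 302.97287272]), 'tcp_rot': array([-3.14132666e+00,  1.99174009e-03,  1.26898312e+00]), 'wrist_force': array([ 0.59161927,  0.20841418, -0.2059158 ]), 'ft_torque': array([-0.01355812, -0.02173054,  0.02931707]), 'finger_gap': 0.9990925938605106} 53.900000000000006
top dict_keys(['frame', 'range_z', 'mtx', 'position', 'rotation', 'shot']) [[539.37861883   0.         313.51415661]
 [  0.         539.37861883 240.02129267]
 [  0.           0.           1.        ]] [ 334.45532771   88.741118   1289.99540394] [ 0.1768098  -0.00407813 -1.57436008]
hook [485. 287.] 0.59 [ 446. -314.   45.]
hook_tip [481. 214.] 0.98 [ 628. -327.    5.]
mat [491. 265.] 0.
[... 938 characters left out ...]
35. -325.    5.]
hook [259. 302.] 0.26 [883.  44. 115.]
hook_tip [180. 250.] 0.7 [ 631. -335.    6.]
mat [202. 229.] 0.86 [ 506. -335.    2.]
bin_full [302. 314.] 0.89 [801. 111.  33.]
bin_full [178. 273.] 0.87 [ 769. -250.   40.]
bin_full [269. 208.] 0.75 [ 384. -166.   42.]
bin_full [181. 253.] 0.61 [ 640. -326.    3.]
bin_lip [489. 268.] 0.79 [480. 508.  44.]
bin_lip [178. 255.] 0.76 [ 652. -331.    1.]
bin_lip [299. 294.] 0.65 [729.  74.  29.]
bin_lip [225. 289.] 0.28 [865. -52. 112.]
bin_empty1 [260. 304.] 0.59 [878.  43. 105.]
bin_empty1 [223. 288.] 0.58 [847. -69.  96.]
rack [220. 289.] 0.42 [860. -69. 104.]
stop [287. 266.] 0.9 [635.  -0.  34.]
carton [425. 268.] 0.8 [536. 351.  45.]
```

View pics/top1.png

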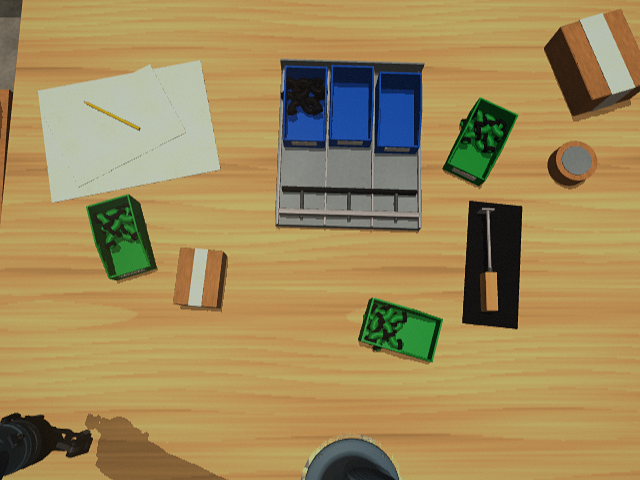

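View pics/scene1.png

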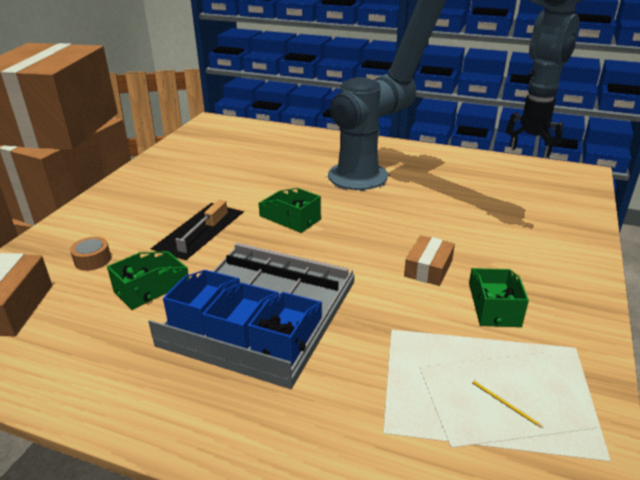

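Candidates in the top picture: blue bin with black elbows at (305,105); empty blue bins at (351,105) and (399,110); green bins with elbows at (122,237), (400,330) and (480,140). The blue one at (305,105), in the left lane, fits: it is blue and holds black elbows. I'll confirm it in a crop and measure.

```bash
python3 - <<'E'
from h import *
p=read_camera('top')
im=p['frame'];c=im[50:240,260:540];cv2.imwrite('pics/crop1.png',cv2.cvtColor(cv2.resize(c,None,fx=2.8,fy=2.8,interpolation=cv2.INTER_CUBIC),cv2.COLOR_RGB2BGR))
K=p['mtx'];D=p['range_z'];v,u=np.mgrid[:480,:640]
from scipy.spatial.transform import Rotation as Ro
R=Ro.from_euler('xyz',p['rotation']).as_matrix()
P=np.stack([(u-K[0,2])/K[0,0]*D,-(v-K[1,2])/K[1,1]*D,-D],-1)@R.T+p['position']
np.save('P.npy',P);np.save('im.npy',im)
hsv=cv2.cvtColor(im,cv2.COLOR_RGB2HSV)
def rect(m,name):
    q=P[m];r=cv2.minAreaRect(q[:,:2].astype(np.float32));print(name,len(q),np.round(r[0],1),np.round(r[1],1),round(r[2],2),'z',np.round(np.median(q[:,2]),1), 'x',np.round(np.percentile(q[:,0],[1,99]),1),'y',np.round(np.percentile(q[:,1],[1,99]),1))
z=P[...,2]
blue=(hsv[...,0]>105)&(hsv[...,0]<130)&(hsv[...,1]>150)
for a,b,n in [(280,327,'full'),(331,373,'e1'),(376,425,'e2')]:
    m=blue&(u>=a)&(u<=b)&(v>55)&(v<160)
    rect(m&(z>60),n)
mat=(u>460)&(u<525)&(v>195)&(v<332)
wood=mat&(hsv[...,1]>80)&(z>35)&(z<60)&(u>475)&(u<502)&(v>260)
rect(wood,'handle')
rect(mat&(v<225)&(z>25)&(z<60)&(u>470)&(u<505),'blade top')
rect(mat&(v>215)&(v<268)&(z>25)&(z<60)&(u>470)&(u<505),'shaft')
rect(mat&(im.max(-1)<50),'mat')
rk=(u>270)&(u<430)&(v>150)&(v<235)
rect(rk&(z>52)&(z<66)&(v>200)&(v<222),'steel')
rect(rk&(z>48)&(z<64)&(v>180)&(v<197),'buffer')
rect((u>270)&(u<430)&(v>150)&(v<180)&(z>20)&(z<37),'deck')
E
```

```text
full 870 [662.8 106.8] [100.3 656. ] 88.98 z 97.0 x [646.1 959.7] y [ 52.6 153.8]
e1 1005 [660.3  10. ] [107.3 661.9] 85.62 z 92.1 x [334.5 988.7] y [-57.6  88.7]
e2 1253 [634.  -59.3] [133.9 654.7] 75.25 z 90.1 x [769.9 943.5] y [-168.9  -66.1]
handle 536 [ 436.7 -325.1] [29.9 93.3] 88.07 z 48.5 x [390.4 480.1] y [-339.3 -311. ]
blade top 102 [ 616.4 -325.4] [28.9 39.9] 67.62 z 43.5 x [594.5 633.3] y [-345.2 -316.3]
shaft 182 [ 553.3 -328. ] [  9.6 123. ] 88.89 z 43.8 x [492.5 614.5] y [-333.  -323.5]
mat 5703 [ 500.1 -169. ] [312.1 527.3] 2.11 z 4.1 x [359.2 652.7] y [-419.2 -274. ]
steel 781 [628.   -0.7] [328.3  40.3] 89.43 z 59.3 x [608.4 629.4] y [-160.1  161.2]
buffer 603 [669.5  -1.2] [317.2  22.3] 88.39 z 56.8 x [662.1 682.7] y [-157.1  154.6]
deck 3833 [745.2  -3.7] [350.1  75.5] 89.68 z 29.9 x [709.2 780.9] y [-170.1  168.3]
```

View pics/crop1.png

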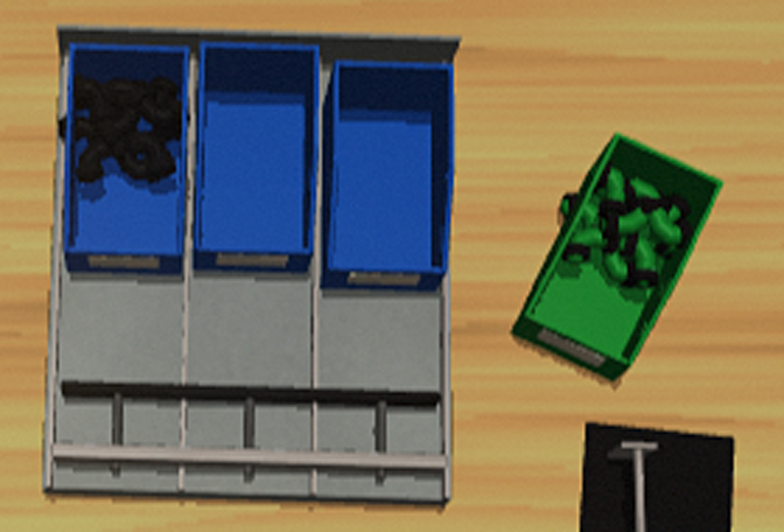

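Confirmed: the left-lane blue bin, with black elbows, is the target. Next I'll fit the hook yaw, the lane yaw and the edges more precisely.

```bash
cat > m.py <<'E'
from h import *
P=np.load('P.npy');im=np.load('im.npy');v,u=np.mgrid[:480,:640];z=P[...,2]
hsv=cv2.cvtColor(im,cv2.COLOR_RGB2HSV)
def line(m,n):
    q=P[m][:,:2];vx,vy,x,y=cv2.fitLine(q.astype(np.float32),cv2.DIST_HUBER,0,.01,.01).ravel();print(n,len(q),'ang',round(np.degrees(np.arctan2(vy,vx)),2),np.round([x,y],1),np.round(q.min(0)),np.round(q.max(0)))
mat=(u>460)&(u<525)&(v>195)&(v<332)
line(mat&(v>222)&(v<266)&(z>36)&(z<60),'shaft')
line(mat&(hsv[...,1]>80)&(z>42)&(z<60)&(v>260),'handle')
line(mat&(v<214)&(z>36)&(z<60),'blade')
line((u>281)&(u<418)&(v>195)&(v<222)&(z>57)&(z<63),'steel')
line((u>281)&(u<418)&(v>180)&(v<196)&(z>54)&(z<59),'buffer')
q=P[(u>281)&(u<418)&(v>180)&(v<196)&(z>54)&(z<59)]
for y0 in (-140,-70,0,70,108,140):
    for nm,lo,hi,vr in (('buf',54,59,(180,197)),('steel',57,63,(197,224))):
        s=P[(v>vr[0])&(v<vr[1])&(z>lo)&(z<hi)&(abs(P[...,1]-y0)<12)]; print(nm,y0,np.round(np.percentile(s[:,0],[3,97]),1),end=' ')
    print()
# lip of bins: z 76..84 
for a,b in ((283,328),(330,374),(376,423)):
    m=(u>a)&(u<b)&(v>135)&(v<158)&(z>74)&(z<86); line(m,'lip'); s=P[m];print(np.round(np.percentile(s[:,0],[3,50,97]),1),np.round(np.percentile(s[:,1],[1,99]),1))
E
python3 m.py
```

```text
shaft 145 ang -1.26 [ 546.8 -327.6] [ 497. -333.] [ 598. -323.]
handle 493 ang -0.27 [ 435.5 -324.8] [ 390. -341.] [ 483. -310.]
blade 44 ang 86.72 [ 628.6 -329.6] [ 620. -346.] [ 633. -316.]
steel 524 ang 87.94 [618.3  -1.9] [ 608. -160.] [655. 157.]
buffer 310 ang 88.09 [675.1  -1. ] [ 666. -160.] [685. 157.]
buf -140 [666.6 674.1] steel -140 [608.4 620.8] 
buf -70 [669.5 677.2] steel -70 [610.7 620.7] 
buf 0 [672.1 679.9] steel 0 [613.3 623.1] 
buf 70 [672.7 682.3] steel 70 [615.9 625.9] 
buf 108 [674.5 682.6] steel 108 [616.5 628.6] 
buf 140 [676.3 682.1] steel 140 [618.1 628.3] 
lip 111 ang 88.26 [790.2 103.3] [786.  55.] [799. 152.]
[787.  790.  796.9] [ 55.4 151.8]
lip 110 ang 88.82 [791.5  -7. ] [788. -54.] [799.  41.]
[788.1 791.6 796.3] [-53.6  40.9]
lip 129 ang 89.62 [ 775.5 -115.1] [ 771. -166.] [798. -67.]
[771.6 775.6 791.3] [-165.6  -67.1]
```

```bash
cat > go.py <<'E'
import sys
from h import *
from scipy.spatial.transform import Rotation as Ro
s=state();x,y,z,yaw=map(float,sys.argv[1:5])
R=Ro.from_euler('xyz',s['tcp_rot'])
T=Ro.from_euler('xyz',[np.pi,0,np.radians(yaw)])
print('t',round(s['time_s'],2),'tcp',np.round(s['tcp_pos'],1),'rotdeg',np.round(np.degrees(s['tcp_rot']),2),'F',np.round(s['wrist_force'],1),'gap',round(s['finger_gap'],3))
print('rot first (units)',np.round((R.inv()*T).as_rotvec()/np.radians(8),3))
d=np.array([x,y,z])-s['tcp_pos']
print('pos cm after rot',np.round(T.inv().apply(d)/10,3),' now-frame',np.round(R.inv().apply(d)/10,3))
E
python3 go.py 450 250 300 88.7
```

```text
t 1.05 tcp [170.9 549.  303.9] rotdeg [ 1.800e+02 -1.000e-02  7.271e+01] F [-0.4 -0.2 -0. ] gap 0.998
rot first (units) [ 0.000e+00 -1.000e-03 -1.999e+00]
pos cm after rot [-29.264  28.579   0.392]  now-frame [-20.257  35.536   0.391]
```

Call:
{"op": "jog_arm", "data": {
  "steps": [
    {"delta_rot":[0,0,-1.0],"claw":1.0},
    {"delta_rot":[0,0,-1.0]},
    {"delta_pos":[-3.0,3.0,0]},
    {"delta_pos":[-3.0,3.0,0]},
    {"delta_pos":[-3.0,3.0,0]},
    {"delta_pos":[-3.0,3.0,0]},
    {"delta_pos":[-3.0,3.0,0]},
    {"delta_pos":[-3.0,3.0,0]},
    {"delta_pos":[-3.0,3.0,0]},
    {"delta_pos":[-3.0,3.0,0]},
    {"delta_pos":[-3.0,3.0,0]},
    {"delta_pos":[-3.0,1.5,0]}
  ]
}}

```text
schema error: expected keys delta_rot, delta_pos, claw
```

```bash
python3 go.py 450 -325 220 88.7
```

```text
t 1.05 tcp [170.9 549.  303.9] rotdeg [ 1.800e+02 -1.000e-02  7.271e+01] F [-0.4 -0.2 -0. ] gap 0.998
rot first (units) [ 0.000e+00 -1.000e-03 -1.999e+00]
pos cm after rot [-86.749  29.883   8.392]  now-frame [-75.159  52.628   8.386]
```

All keys are required in every row.

Call:
{"op": "jog_arm", "data": {
  "steps": [
    {"delta_rot":[0,0,-1.0],"delta_pos":[0,0,0],"claw":1.0},
    {"delta_rot":[0,0,-1.0],"delta_pos":[0,0,0],"claw":1.0},
    {"delta_rot":[0,0,0],"delta_pos":[-3,3,0],"claw":1.0},
    {"delta_rot":[0,0,0],"delta_pos":[-3,3,0],"claw":1.0},
    {"delta_rot":[0,0,0],"delta_pos":[-3,3,0],"claw":1.0},
    {"delta_rot":[0,0,0],"delta_pos":[-3,3,0],"claw":1.0},
    {"delta_rot":[0,0,0],"delta_pos":[-3,3,0],"claw":1.0},
    {"delta_rot":[0,0,0],"delta_pos":[-3,3,0],"claw":1.0},
    {"delta_rot":[0,0,0],"delta_pos":[-3,3,0],"claw":1.0},
    {"delta_rot":[0,0,0],"delta_pos":[-3,3,0],"claw":1.0},
    {"delta_rot":[0,0,0],"delta_pos":[-3,3,0],"claw":1.0},
    {"delta_rot":[0,0,0],"delta_pos":[-3,1.5,0],"claw":1.0}
  ]
}}

```text
time_s: 2.25
tcp_pos: [451.3, 241.2, 304.0]
tcp_rot: [3.14, -0.0, 1.547]
wrist_force: [-0.7, -0.5, 0.5]
finger_gap: 1.0
```

```bash
python3 go.py 450 -325 220 88.7
```

```text
t 2.25 tcp [451.3 241.2 304. ] rotdeg [ 1.7991e+02 -2.0000e-02  8.8640e+01] F [-0.7 -0.5  0.5] gap 1.0
rot first (units) [ 0.011 -0.002 -0.008]
pos cm after rot [-56.604   1.159   8.396]  now-frame [-56.605   1.209   8.378]
```

Call:
{"op": "jog_arm", "data": {
  "steps": [
    {"delta_rot":[0,0,0],"delta_pos":[-4.7,0.1,0.7],"claw":1.0},
    {"delta_rot":[0,0,0],"delta_pos":[-4.7,0.1,0.7],"claw":1.0},
    {"delta_rot":[0,0,0],"delta_pos":[-4.7,0.1,0.7],"claw":1.0},
    {"delta_rot":[0,0,0],"delta_pos":[-4.7,0.1,0.7],"claw":1.0},
    {"delta_rot":[0,0,0],"delta_pos":[-4.7,0.1,0.7],"claw":1.0},
    {"delta_rot":[0,0,0],"delta_pos":[-4.7,0.1,0.7],"claw":1.0},
    {"delta_rot":[0,0,0],"delta_pos":[-4.7,0.1,0.7],"claw":1.0},
    {"delta_rot":[0,0,0],"delta_pos":[-4.7,0.1,0.7],"claw":1.0},
    {"delta_rot":[0,0,0],"delta_pos":[-4.7,0.1,0.7],"claw":1.0},
    {"delta_rot":[0,0,0],"delta_pos":[-4.7,0.1,0.7],"claw":1.0},
    {"delta_rot":[0,0,0],"delta_pos":[-4.7,0.1,0.7],"claw":1.0},
    {"delta_rot":[0,0,0],"delta_pos":[-4.7,0.1,0.7],"claw":1.0}
  ]
}}

```text
time_s: 3.45
tcp_pos: [448.1, -323.5, 219.7]
tcp_rot: [3.141, 0.0, 1.548]
wrist_force: [1.3, 0.4, -0.7]
finger_gap: 0.997
```

```bash
python3 - <<'E'
from h import *
from scipy.spatial.transform import Rotation as Ro
p=read_camera('wrist');save(p,'w1.png')
K=p['mtx'];D=p['range_z'];v,u=np.mgrid[:480,:640]
R=Ro.from_euler('xyz',p['rotation']).as_matrix()
P=np.stack([(u-K[0,2])/K[0,0]*D,-(v-K[1,2])/K[1,1]*D,-D],-1)@R.T+p['position']
m=(D>0)&(P[...,2]>42)&(P[...,2]<56)&(abs(P[...,1]+325)<40)&(P[...,0]>370)&(P[...,0]<500)
q=P[m];print(p['position'],len(q))
if len(q): print(np.round(np.percentile(q,[1,50,99],axis=0),1), cv2.minAreaRect(q[:,:2].astype(np.float32)))
E
python3 go.py 450 -325.4 82 88.7
```

```text
[ 382.33259232 -322.51689504  290.72551746] 5408
[[ 392.8 -340.3   44.1]
 [ 435.4 -326.6   49.8]
 [ 496.  -312.7   51.5]] ((446.03460693359375, -326.7485656738281), (28.077556610107422, 107.83454132080078), 88.7344970703125)
t 3.5 tcp [ 447.9 -330.5  218.5] rotdeg [179.99   0.36  88.37] F [ 1.9 -6.2  0.2] gap 1.0
rot first (units) [ 0.001  0.045 -0.042]
pos cm after rot [ 0.513  0.194 13.653]  now-frame [ 0.599  0.189 13.65 ]
```

View pics/w1.png

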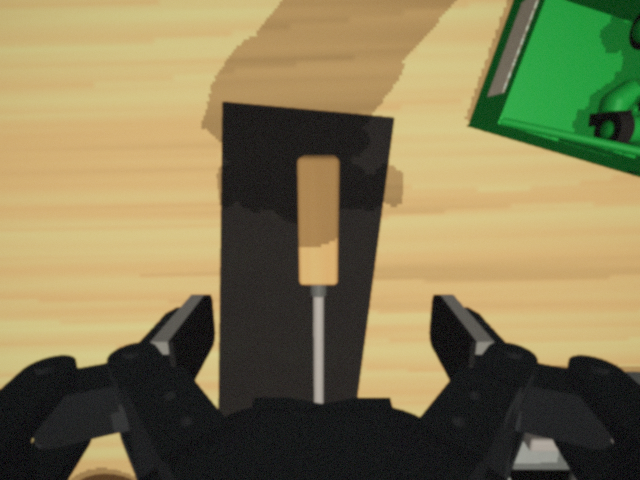

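The wrist view shows the handle at columns 297–340, rows 155–286, agreeing with the top view to about 1–2 mm. I'll descend in two parts.

Call:
{"op": "jog_arm", "data": {
  "steps": [
    {"delta_rot":[0,0,0],"delta_pos":[0,0,2],"claw":1.0},
    {"delta_rot":[0,0,0],"delta_pos":[0,0,3],"claw":1.0},
    {"delta_rot":[0,0,0],"delta_pos":[0,0,3],"claw":1.0},
    {"delta_rot":[0,0,0],"delta_pos":[0,0,1],"claw":1.0},
    {"delta_rot":[0,0,0],"delta_pos":[0,0,0],"claw":1.0},
    {"delta_rot":[0,0,0],"delta_pos":[0,0,0],"claw":1.0},
    {"delta_rot":[0,0,0],"delta_pos":[0,0,0],"claw":1.0}
  ]
}}

```text
time_s: 4.2
tcp_pos: [449.4, -322.2, 131.6]
tcp_rot: [3.139, 0.002, 1.548]
wrist_force: [-0.1, 0.7, 0.1]
finger_gap: 1.0
```

```bash
python3 go.py 450 -326 82 88.7
```

```text
t 4.2 tcp [ 449.4 -322.2  131.6] rotdeg [1.7986e+02 1.2000e-01 8.8720e+01] F [-0.1  0.7  0.1] gap 1.0
rot first (units) [0.017 0.015 0.003]
pos cm after rot [-0.379  0.067  4.964]  now-frame [-0.369  0.054  4.964]
```

Call:
{"op": "jog_arm", "data": {
  "steps": [
    {"delta_rot":[0,0,0],"delta_pos":[-0.38,0.07,1.5],"claw":1.0},
    {"delta_rot":[0,0,0],"delta_pos":[0,0,2],"claw":1.0},
    {"delta_rot":[0,0,0],"delta_pos":[0,0,1.46],"claw":1.0},
    {"delta_rot":[0,0,0],"delta_pos":[0,0,0],"claw":1.0},
    {"delta_rot":[0,0,0],"delta_pos":[0,0,0],"claw":1.0},
    {"delta_rot":[0,0,0],"delta_pos":[0,0,0],"claw":0.5},
    {"delta_rot":[0,0,0],"delta_pos":[0,0,0],"claw":0.25},
    {"delta_rot":[0,0,0],"delta_pos":[0,0,0],"claw":0.25},
    {"delta_rot":[0,0,0],"delta_pos":[0,0,0],"claw":0},
    {"delta_rot":[0,0,0],"delta_pos":[0,0,0],"claw":0},
    {"delta_rot":[0,0,0],"delta_pos":[0,0,0],"claw":0},
    {"delta_rot":[0,0,0],"delta_pos":[0,0,0],"claw":0}
  ],
  "force": 110
}}

```text
time_s: 5.4
tcp_pos: [449.4, -325.6, 81.0]
tcp_rot: [3.141, 0.001, 1.548]
wrist_force: [-0.4, 0.9, 5.3]
finger_gap: 0.318
```

```bash
python3 go.py 450 -326 182 88.7
```

```text
t 5.4 tcp [ 449.4 -325.6   81. ] rotdeg [1.7994e+02 5.0000e-02 8.8710e+01] F [-0.4  0.9  5.3] gap 0.318
rot first (units) [0.008 0.006 0.001]
pos cm after rot [ -0.034   0.062 -10.102]  now-frame [ -0.042   0.073 -10.102]
```

Call:
{"op": "jog_arm", "data": {
  "steps": [
    {"delta_rot":[0,0,0],"delta_pos":[0,0,-0.5],"claw":0},
    {"delta_rot":[0,0,0],"delta_pos":[0,0,-1.5],"claw":0},
    {"delta_rot":[0,0,0],"delta_pos":[0,0,-3],"claw":0},
    {"delta_rot":[0,0,0],"delta_pos":[0,0,-3],"claw":0},
    {"delta_rot":[0,0,0],"delta_pos":[0,0,-3],"claw":0},
    {"delta_rot":[0,0,0],"delta_pos":[0,0,-2],"claw":0},
    {"delta_rot":[0,0,0],"delta_pos":[0,0,0],"claw":0},
    {"delta_rot":[0,0,0],"delta_pos":[0,0,0],"claw":0}
  ]
}}

```text
time_s: 6.2
tcp_pos: [448.8, -325.0, 209.6]
tcp_rot: [-3.141, -0.001, 1.548]
wrist_force: [-0.7, 1.1, -2.0]
finger_gap: 0.314
```

```bash
python3 - <<'E'
from h import *
from scipy.spatial.transform import Rotation as Ro
p=read_camera('wrist');save(p,'w2.png')
p=read_camera('top');save(p,'t2.png')
print([(np.round(f['uv']),f['conf']) for f in place_of('hook_tip',p)[:3]])
K=p['mtx'];D=p['range_z'];v,u=np.mgrid[:480,:640]
R=Ro.from_euler('xyz',p['rotation']).as_matrix()
P=np.stack([(u-K[0,2])/K[0,0]*D,-(v-K[1,2])/K[1,1]*D,-D],-1)@R.T+p['position']
m=(P[...,0]>515)&(P[...,0]<660)&(abs(P[...,1]+326)<40)&(P[...,2]>120)
q=P[m];print(len(q))
for a in range(515,660,12):
    s=q[(q[:,0]>=a)&(q[:,0]<a+12)]
    if len(s): print(a,len(s),np.round(np.median(s,0),1),np.round([s[:,1].min(),s[:,1].max(),s[:,0].max(),s[:,2].max()],1))
E
python3 go.py 613 110 231 88
```

```text
[(array([502., 200.]), 0.81), (array([348., 215.]), 0.59)]
298
515 21 [ 520.7 -325.1  170.5] [-328.8 -322.2  526.5  175.2]
527 22 [ 533.2 -326.2  170.7] [-330.3 -322.3  538.3  176.5]
539 24 [ 545.  -325.8  171.5] [-330.3 -322.1  550.8  173.9]
551 21 [ 556.3 -325.4  171.3] [-328.6 -322.2  561.5  174.7]
563 23 [ 568.3 -326.3  171.1] [-330.4 -322.5  574.6  173.7]
575 21 [ 580.7 -327.4  169.9] [-331.4 -324.3  585.4  173.6]
587 23 [ 592.3 -327.2  170.9] [-332.1 -323.7  598.9  175. ]
599 22 [ 606.1 -326.7  171.4] [-329.6 -323.   611.   176.2]
611 22 [ 617.5 -327.1  170.7] [-332.4 -323.4  622.5  175. ]
623 99 [ 627.3 -324.4  166.2] [-343.4 -311.4  631.9  179.1]
t 6.35 tcp [ 448.  -324.4  208.2] rotdeg [-1.7984e+02 -1.5000e-01  8.8710e+01] F [ 0.3  0.2 -1.9] gap 0.312
rot first (units) [-0.021 -0.019  0.089]
pos cm after rot [43.985 14.972 -2.276]  now-frame [43.801 15.51  -2.205]
```

View pics/w2.png

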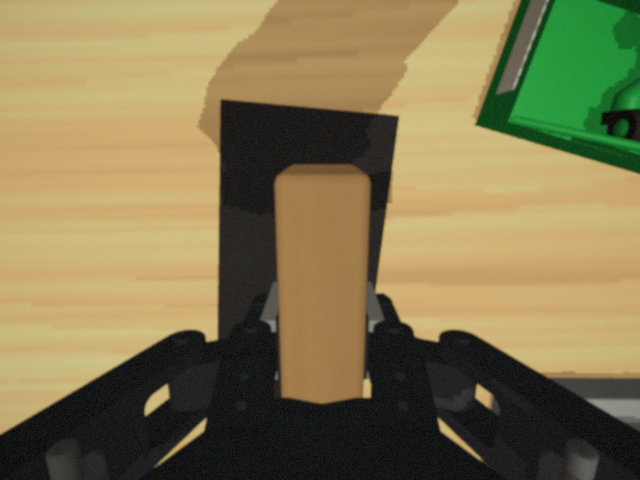

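View pics/t2.png

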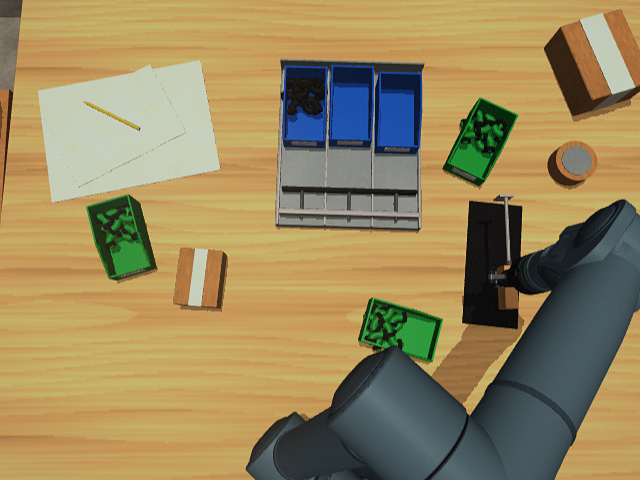

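The hook is held level, with the tip about 180 mm ahead of the TCP and the underside about 76–77 mm below it. I'll carry it over the bin.

Call:
{"op": "jog_arm", "data": {
  "steps": [
    {"delta_rot":[0,0,0.09],"delta_pos":[2,0.8,-1.2],"claw":0},
    {"delta_rot":[0,0,0],"delta_pos":[4,1.58,-0.1],"claw":0},
    {"delta_rot":[0,0,0],"delta_pos":[4,1.58,-0.1],"claw":0},
    {"delta_rot":[0,0,0],"delta_pos":[4,1.58,-0.1],"claw":0},
    {"delta_rot":[0,0,0],"delta_pos":[4,1.58,-0.1],"claw":0},
    {"delta_rot":[0,0,0],"delta_pos":[4,1.58,-0.1],"claw":0},
    {"delta_rot":[0,0,0],"delta_pos":[4,1.58,-0.1],"claw":0},
    {"delta_rot":[0,0,0],"delta_pos":[4,1.58,-0.1],"claw":0},
    {"delta_rot":[0,0,0],"delta_pos":[4,1.58,-0.1],"claw":0},
    {"delta_rot":[0,0,0],"delta_pos":[4,1.58,-0.1],"claw":0},
    {"delta_rot":[0,0,0],"delta_pos":[4,1.58,-0.1],"claw":0},
    {"delta_rot":[0,0,0],"delta_pos":[2,0.8,0],"claw":0}
  ]
}}

```text
time_s: 7.55
tcp_pos: [638.2, 111.9, 230.4]
tcp_rot: [-3.139, -0.001, 1.539]
wrist_force: [0.6, -0.7, -2.3]
finger_gap: 0.316
```

Call:
{"op": "jog_arm", "data": {
  "steps": [
    {"delta_rot":[0,0,0],"delta_pos":[0,0,0],"claw":0},
    {"delta_rot":[0,0,0],"delta_pos":[0,0,0],"claw":0},
    {"delta_rot":[0,0,0],"delta_pos":[0,0,0],"claw":0},
    {"delta_rot":[0,0,0],"delta_pos":[0,0,0],"claw":0},
    {"delta_rot":[0,0,0],"delta_pos":[0,0,0],"claw":0}
  ]
}}

```text
time_s: 8.05
tcp_pos: [637.8, 107.4, 232.3]
tcp_rot: [-3.141, 0.0, 1.534]
wrist_force: [0.8, -0.1, -1.2]
finger_gap: 0.314
```

```bash
python3 - <<'E'
from h import *
p=read_camera('scene');save(p,'s3.png')
p=read_camera('top');save(p,'t3.png')
E
python3 go.py 637 109 142.5 88
```

```text
t 8.15 tcp [638.  107.7 232.5] rotdeg [179.99  -0.    87.93] F [-0.1 -0.4 -2.7] gap 0.313
rot first (units) [ 0.001 -0.    -0.009]
pos cm after rot [ 0.122 -0.1    8.999]  now-frame [ 0.122 -0.101  8.999]
```

View pics/t3.png

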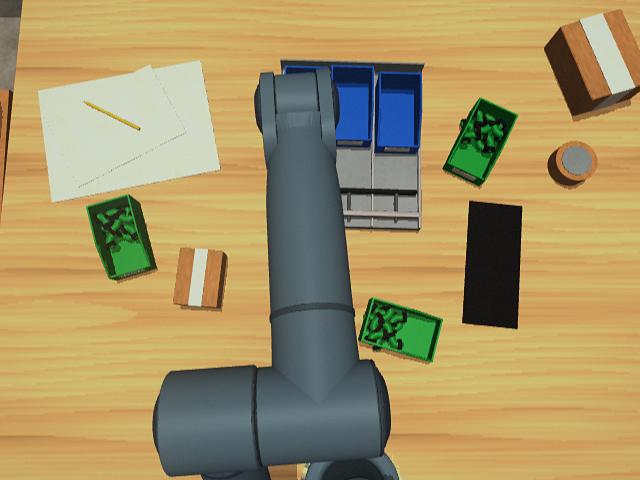

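View pics/s3.png

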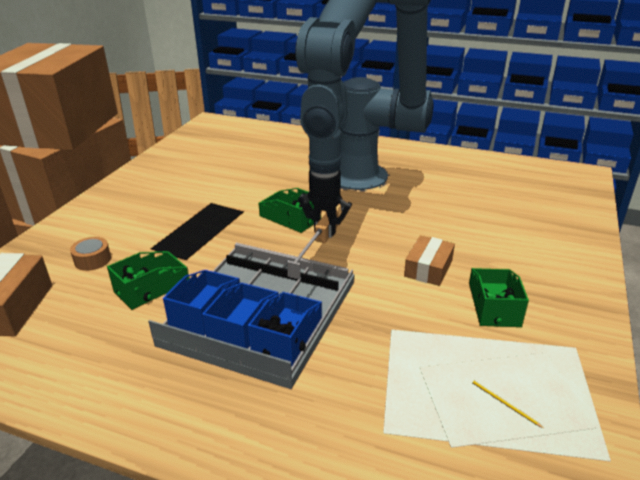

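Call:
{"op": "jog_arm", "data": {
  "steps": [
    {"delta_rot":[0,0,0],"delta_pos":[0.12,-0.1,1.5],"claw":0},
    {"delta_rot":[0,0,0],"delta_pos":[0,0,2],"claw":0},
    {"delta_rot":[0,0,0],"delta_pos":[0,0,1.5],"claw":0},
    {"delta_rot":[0,0,0],"delta_pos":[0,0,0],"claw":0},
    {"delta_rot":[0,0,0],"delta_pos":[0,0,0],"claw":0},
    {"delta_rot":[0,0,0],"delta_pos":[0,0,0],"claw":0}
  ]
}}

```text
time_s: 8.75
tcp_pos: [637.8, 109.6, 183.6]
tcp_rot: [3.139, -0.0, 1.535]
wrist_force: [1.3, 0.3, -1.1]
finger_gap: 0.311
```

```bash
python3 - <<'E'
from h import *
p=read_camera('scene')
im=p['frame'][200:380,150:390];cv2.imwrite('pics/s4.png',cv2.cvtColor(cv2.resize(im,None,fx=3.3,fy=3.3,interpolation=cv2.INTER_CUBIC),cv2.COLOR_RGB2BGR))
K=p['mtx'];D=p['range_z'];v,u=np.mgrid[:480,:640]
from scipy.spatial.transform import Rotation as Ro
R=Ro.from_euler('xyz',p['rotation']).as_matrix()
P=np.stack([(u-K[0,2])/K[0,0]*D,-(v-K[1,2])/K[1,1]*D,-D],-1)@R.T+p['position']
hsv=cv2.cvtColor(p['frame'],cv2.COLOR_RGB2HSV)
m=(hsv[...,1]<60)&(P[...,0]>790)&(P[...,0]<850)&(abs(P[...,1]-105)<35)&(P[...,2]>85)
q=P[m];print(len(q),np.round(np.percentile(q,[2,50,98],axis=0),1))
E
python3 go.py 637 109 142.5 88
```

```text
212 [[795.1  90.3 107.8]
 [820.8 105.1 132.9]
 [824.7 119.2 148.7]]
t 8.8 tcp [637.9 109.7 183.7] rotdeg [ 1.7986e+02 -2.0000e-02  8.7980e+01] F [ 0.4  0.  -1.9] gap 0.316
rot first (units) [ 0.017 -0.002 -0.002]
pos cm after rot [-0.073 -0.09   4.12 ]  now-frame [-0.075 -0.1    4.12 ]
```

View pics/s4.png

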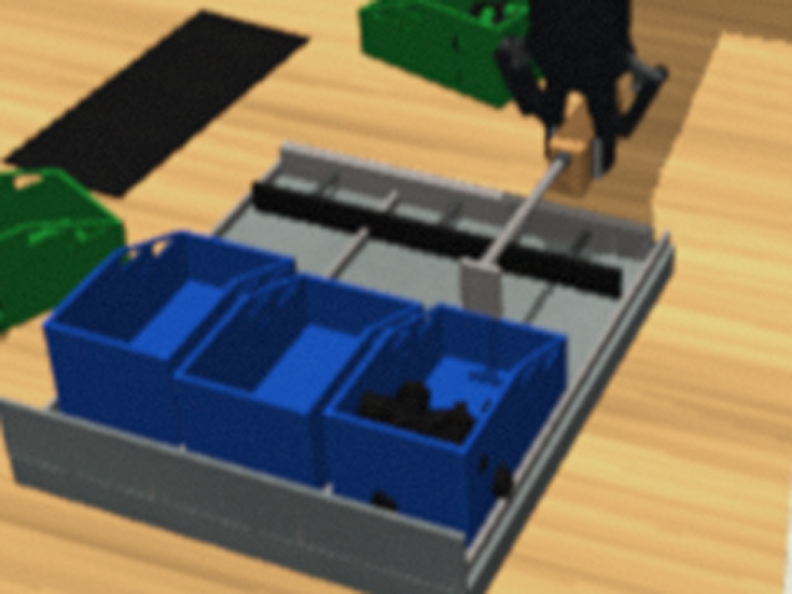

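The blade is over the clear floor behind the front wall (blade at world 820, 105). I'll lower it.

Call:
{"op": "jog_arm", "data": {
  "steps": [
    {"delta_rot":[0,0,0],"delta_pos":[-0.15,-0.2,1.0],"claw":0},
    {"delta_rot":[0,0,0],"delta_pos":[0,0,1.2],"claw":0},
    {"delta_rot":[0,0,0],"delta_pos":[0,0,1.2],"claw":0},
    {"delta_rot":[0,0,0],"delta_pos":[0,0,0.65],"claw":0},
    {"delta_rot":[0,0,0],"delta_pos":[0,0,0],"claw":0},
    {"delta_rot":[0,0,0],"delta_pos":[0,0,0],"claw":0},
    {"delta_rot":[0,0,0],"delta_pos":[0,0,0],"claw":0},
    {"delta_rot":[0,0,0],"delta_pos":[0,0,0],"claw":0}
  ]
}}

```text
time_s: 9.6
tcp_pos: [635.5, 108.3, 142.5]
tcp_rot: [3.14, -0.0, 1.536]
wrist_force: [-0.3, 0.6, -1.6]
finger_gap: 0.309
```

```bash
python3 go.py 637 109 142.5 88
```

```text
t 9.6 tcp [635.5 108.3 142.5] rotdeg [ 1.7993e+02 -1.0000e-02  8.7990e+01] F [-0.3  0.6 -1.6] gap 0.309
rot first (units) [ 0.009 -0.002 -0.001]
pos cm after rot [ 0.071  0.145 -0.004]  now-frame [ 0.071  0.145 -0.004]
```

Call:
{"op": "jog_arm", "data": {
  "steps": [
    {"delta_rot":[0,0,0],"delta_pos":[0,-0.3,0],"claw":0},
    {"delta_rot":[0,0,0],"delta_pos":[0,-0.4,0],"claw":0},
    {"delta_rot":[0,0,0],"delta_pos":[0,-0.4,0],"claw":0},
    {"delta_rot":[0,0,0],"delta_pos":[0,-0.3,0],"claw":0},
    {"delta_rot":[0,0,0],"delta_pos":[0,-0.15,0],"claw":0},
    {"delta_rot":[0,0,0],"delta_pos":[0,-0.1,0],"claw":0},
    {"delta_rot":[0,0,0],"delta_pos":[0,-0.1,0],"claw":0},
    {"delta_rot":[0,0,0],"delta_pos":[0,-0.1,0],"claw":0},
    {"delta_rot":[0,0,0],"delta_pos":[0,-0.1,0],"claw":0}
  ]
}}

```text
time_s: 10.5
tcp_pos: [615.6, 108.9, 141.8]
tcp_rot: [3.141, -0.0, 1.536]
wrist_force: [-0.0, 0.6, -2.1]
finger_gap: 0.312
```

Call:
{"op": "jog_arm", "data": {
  "steps": [
    {"delta_rot":[0,0,0],"delta_pos":[0,-0.1,0],"claw":0},
    {"delta_rot":[0,0,0],"delta_pos":[0,-0.1,0],"claw":0},
    {"delta_rot":[0,0,0],"delta_pos":[0,-0.1,0],"claw":0},
    {"delta_rot":[0,0,0],"delta_pos":[0,-0.1,0],"claw":0}
  ]
}}

```text
time_s: 10.9
tcp_pos: [612.0, 109.1, 142.0]
tcp_rot: [3.14, -0.0, 1.536]
wrist_force: [2.7, 0.2, -3.9]
finger_gap: 0.317
```

Call:
{"op": "jog_arm", "data": {
  "steps": [
    {"delta_rot":[0,0,0],"delta_pos":[0,-0.1,0],"claw":0},
    {"delta_rot":[0,0,0],"delta_pos":[0,-0.1,0],"claw":0},
    {"delta_rot":[0,0,0],"delta_pos":[0,-0.1,0],"claw":0},
    {"delta_rot":[0,0,0],"delta_pos":[0,-0.1,0],"claw":0}
  ]
}}

```text
time_s: 11.3
tcp_pos: [607.7, 109.2, 141.9]
tcp_rot: [3.141, -0.0, 1.536]
wrist_force: [2.9, 0.4, -3.0]
finger_gap: 0.319
```

Contact came at about TCP x 612, and the bin slides at about 3 N. The stop is expected near TCP x 509. I'll drag most of the way.

Call:
{"op": "jog_arm", "data": {
  "steps": [
    {"delta_rot":[0,0,0],"delta_pos":[0,-0.2,0],"claw":0},
    {"delta_rot":[0,0,0],"delta_pos":[0,-0.3,0],"claw":0},
    {"delta_rot":[0,0,0],"delta_pos":[0,-0.4,0],"claw":0},
    {"delta_rot":[0,0,0],"delta_pos":[0,-0.4,0],"claw":0},
    {"delta_rot":[0,0,0],"delta_pos":[0,-0.4,0],"claw":0},
    {"delta_rot":[0,0,0],"delta_pos":[0,-0.4,0],"claw":0},
    {"delta_rot":[0,0,0],"delta_pos":[0,-0.4,0],"claw":0},
    {"delta_rot":[0,0,0],"delta_pos":[0,-0.4,0],"claw":0},
    {"delta_rot":[0,0,0],"delta_pos":[0,-0.4,0],"claw":0},
    {"delta_rot":[0,0,0],"delta_pos":[0,-0.4,0],"claw":0},
    {"delta_rot":[0,0,0],"delta_pos":[0,-0.3,0],"claw":0},
    {"delta_rot":[0,0,0],"delta_pos":[0,-0.2,0],"claw":0}
  ]
}}

```text
time_s: 12.5
tcp_pos: [565.3, 110.8, 141.9]
tcp_rot: [3.142, -0.0, 1.536]
wrist_force: [3.1, -0.4, -2.6]
finger_gap: 0.321
```

Call:
{"op": "jog_arm", "data": {
  "steps": [
    {"delta_rot":[0,0,0],"delta_pos":[0,-0.3,0],"claw":0},
    {"delta_rot":[0,0,0],"delta_pos":[0,-0.4,0],"claw":0},
    {"delta_rot":[0,0,0],"delta_pos":[0,-0.4,0],"claw":0},
    {"delta_rot":[0,0,0],"delta_pos":[0,-0.4,0],"claw":0},
    {"delta_rot":[0,0,0],"delta_pos":[0,-0.4,0],"claw":0},
    {"delta_rot":[0,0,0],"delta_pos":[0,-0.3,0],"claw":0},
    {"delta_rot":[0,0,0],"delta_pos":[0,-0.3,0],"claw":0},
    {"delta_rot":[0,0,0],"delta_pos":[0,-0.2,0],"claw":0},
    {"delta_rot":[0,0,0],"delta_pos":[0,-0.1,0],"claw":0},
    {"delta_rot":[0,0,0],"delta_pos":[0,-0.1,0],"claw":0}
  ]
}}

```text
time_s: 13.5
tcp_pos: [536.6, 111.7, 141.8]
tcp_rot: [3.141, -0.0, 1.536]
wrist_force: [3.2, 0.3, -2.7]
finger_gap: 0.312
```

```bash
python3 - <<'E'
from h import *
p=read_camera('scene')
im=p['frame'][200:380,150:390];cv2.imwrite('pics/s5.png',cv2.cvtColor(cv2.resize(im,None,fx=3.3,fy=3.3,interpolation=cv2.INTER_CUBIC),cv2.COLOR_RGB2BGR))
E
python3 go.py 512 113 142 88
```

```text
t 13.55 tcp [536.5 111.8 141.8] rotdeg [-179.99   -0.     87.99] F [ 1.4  0.3 -2. ] gap 0.314
rot first (units) [-0.001 -0.001 -0.001]
pos cm after rot [ 0.039 -2.45  -0.021]  now-frame [ 0.038 -2.45  -0.021]
```

View pics/s5.png

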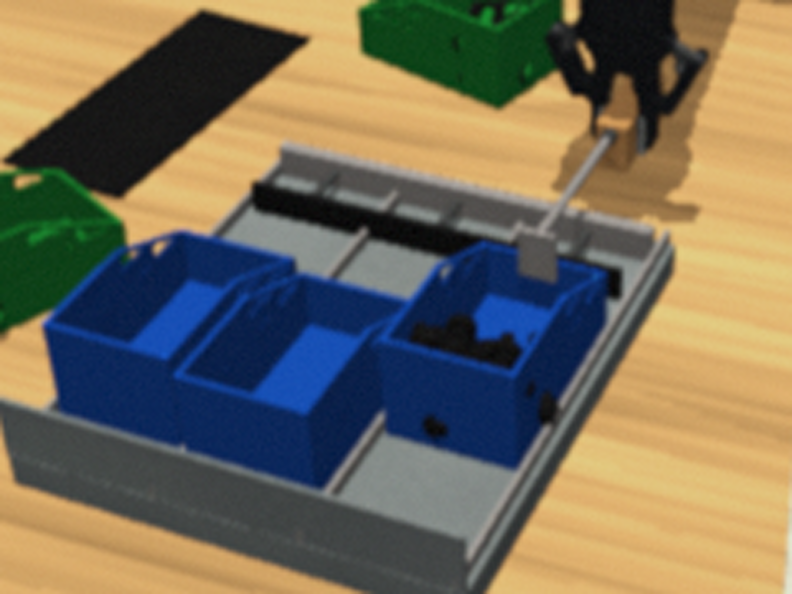

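The bin is following squarely. I'll slow the approach.

Call:
{"op": "jog_arm", "data": {
  "steps": [
    {"delta_rot":[0,0,0],"delta_pos":[0,-0.2,0],"claw":0},
    {"delta_rot":[0,0,0],"delta_pos":[0,-0.2,0],"claw":0},
    {"delta_rot":[0,0,0],"delta_pos":[0,-0.2,0],"claw":0},
    {"delta_rot":[0,0,0],"delta_pos":[0,-0.2,0],"claw":0},
    {"delta_rot":[0,0,0],"delta_pos":[0,-0.2,0],"claw":0},
    {"delta_rot":[0,0,0],"delta_pos":[0,-0.2,0],"claw":0},
    {"delta_rot":[0,0,0],"delta_pos":[0,-0.1,0],"claw":0},
    {"delta_rot":[0,0,0],"delta_pos":[0,-0.1,0],"claw":0},
    {"delta_rot":[0,0,0],"delta_pos":[0,-0.1,0],"claw":0}
  ]
}}

```text
time_s: 14.45
tcp_pos: [521.6, 112.3, 141.8]
tcp_rot: [3.141, -0.0, 1.536]
wrist_force: [4.0, -0.4, -2.6]
finger_gap: 0.31
```

Call:
{"op": "jog_arm", "data": {
  "steps": [
    {"delta_rot":[0,0,0],"delta_pos":[0,-0.05,0],"claw":0},
    {"delta_rot":[0,0,0],"delta_pos":[0,-0.05,0],"claw":0},
    {"delta_rot":[0,0,0],"delta_pos":[0,-0.05,0],"claw":0},
    {"delta_rot":[0,0,0],"delta_pos":[0,-0.05,0],"claw":0},
    {"delta_rot":[0,0,0],"delta_pos":[0,-0.05,0],"claw":0},
    {"delta_rot":[0,0,0],"delta_pos":[0,-0.05,0],"claw":0},
    {"delta_rot":[0,0,0],"delta_pos":[0,-0.05,0],"claw":0},
    {"delta_rot":[0,0,0],"delta_pos":[0,-0.05,0],"claw":0}
  ]
}}

```text
time_s: 15.25
tcp_pos: [517.6, 112.4, 141.8]
tcp_rot: [3.142, -0.0, 1.536]
wrist_force: [3.0, -0.5, -2.1]
finger_gap: 0.314
```

Call:
{"op": "jog_arm", "data": {
  "steps": [
    {"delta_rot":[0,0,0],"delta_pos":[0,-0.05,0],"claw":0},
    {"delta_rot":[0,0,0],"delta_pos":[0,-0.05,0],"claw":0},
    {"delta_rot":[0,0,0],"delta_pos":[0,-0.05,0],"claw":0},
    {"delta_rot":[0,0,0],"delta_pos":[0,-0.05,0],"claw":0},
    {"delta_rot":[0,0,0],"delta_pos":[0,-0.05,0],"claw":0}
  ]
}}

```text
time_s: 15.75
tcp_pos: [515.1, 112.5, 141.8]
tcp_rot: [3.142, -0.0, 1.536]
wrist_force: [2.6, -0.7, -2.4]
finger_gap: 0.314
```

Call:
{"op": "jog_arm", "data": {
  "steps": [
    {"delta_rot":[0,0,0],"delta_pos":[0,-0.05,0],"claw":0},
    {"delta_rot":[0,0,0],"delta_pos":[0,-0.05,0],"claw":0},
    {"delta_rot":[0,0,0],"delta_pos":[0,-0.05,0],"claw":0}
  ]
}}

```text
time_s: 16.05
tcp_pos: [513.6, 112.6, 141.8]
tcp_rot: [3.142, -0.0, 1.536]
wrist_force: [3.2, -0.4, -2.7]
finger_gap: 0.314
```

Call:
{"op": "jog_arm", "data": {
  "steps": [
    {"delta_rot":[0,0,0],"delta_pos":[0,-0.05,0],"claw":0},
    {"delta_rot":[0,0,0],"delta_pos":[0,-0.05,0],"claw":0}
  ]
}}

```text
time_s: 16.25
tcp_pos: [512.6, 112.6, 141.8]
tcp_rot: [3.142, -0.0, 1.536]
wrist_force: [3.4, 0.4, -2.6]
finger_gap: 0.311
```

Now I'll take short calls and check the force after each.

Call:
{"op": "jog_arm", "data": {
  "steps": [
    {"delta_rot":[0,0,0],"delta_pos":[0,-0.05,0],"claw":0},
    {"delta_rot":[0,0,0],"delta_pos":[0,-0.05,0],"claw":0}
  ]
}}

```text
time_s: 16.45
tcp_pos: [511.6, 112.6, 141.8]
tcp_rot: [-3.142, -0.0, 1.536]
wrist_force: [3.2, 0.5, -2.0]
finger_gap: 0.318
```

Call:
{"op": "jog_arm", "data": {
  "steps": [
    {"delta_rot":[0,0,0],"delta_pos":[0,-0.05,0],"claw":0}
  ]
}}

```text
time_s: 16.55
tcp_pos: [511.1, 112.6, 141.8]
tcp_rot: [3.142, -0.0, 1.536]
wrist_force: [4.0, -0.6, -2.5]
finger_gap: 0.319
```

Call:
{"op": "jog_arm", "data": {
  "steps": [
    {"delta_rot":[0,0,0],"delta_pos":[0,-0.05,0],"claw":0}
  ]
}}

```text
time_s: 16.65
tcp_pos: [510.6, 112.7, 141.8]
tcp_rot: [3.142, -0.0, 1.536]
wrist_force: [3.9, 0.2, -2.3]
finger_gap: 0.315
```

Call:
{"op": "jog_arm", "data": {
  "steps": [
    {"delta_rot":[0,0,0],"delta_pos":[0,-0.05,0],"claw":0}
  ]
}}

```text
time_s: 16.75
tcp_pos: [510.1, 112.7, 141.8]
tcp_rot: [3.142, -0.0, 1.536]
wrist_force: [3.1, -0.4, -3.2]
finger_gap: 0.313
```

Call:
{"op": "jog_arm", "data": {
  "steps": [
    {"delta_rot":[0,0,0],"delta_pos":[0,-0.05,0],"claw":0}
  ]
}}

```text
time_s: 16.85
tcp_pos: [509.6, 112.7, 141.8]
tcp_rot: [-3.142, -0.0, 1.536]
wrist_force: [3.3, -0.5, -1.9]
finger_gap: 0.313
```

Call:
{"op": "jog_arm", "data": {
  "steps": [
    {"delta_rot":[0,0,0],"delta_pos":[0,-0.05,0],"claw":0}
  ]
}}

```text
time_s: 16.95
tcp_pos: [509.1, 112.7, 141.8]
tcp_rot: [-3.142, -0.0, 1.536]
wrist_force: [4.0, -1.2, -2.8]
finger_gap: 0.308
```

Call:
{"op": "jog_arm", "data": {
  "steps": [
    {"delta_rot":[0,0,0],"delta_pos":[0,-0.05,0],"claw":0}
  ]
}}

```text
time_s: 17.05
tcp_pos: [509.0, 112.7, 141.9]
tcp_rot: [3.141, -0.0, 1.536]
wrist_force: [5.6, 0.4, -3.3]
finger_gap: 0.313
```

The force is rising at TCP x 509.0, so this is the buffer. I'll use finer steps.

Call:
{"op": "jog_arm", "data": {
  "steps": [
    {"delta_rot":[0,0,0],"delta_pos":[0,0,0],"claw":0}
  ]
}}

```text
time_s: 17.15
tcp_pos: [509.0, 112.7, 141.9]
tcp_rot: [3.141, -0.0, 1.536]
wrist_force: [5.0, 0.4, -2.3]
finger_gap: 0.318
```

Call:
{"op": "jog_arm", "data": {
  "steps": [
    {"delta_rot":[0,0,0],"delta_pos":[0,-0.02,0],"claw":0}
  ]
}}

```text
time_s: 17.25
tcp_pos: [509.0, 112.7, 141.9]
tcp_rot: [3.141, -0.0, 1.536]
wrist_force: [5.6, -0.6, -3.8]
finger_gap: 0.316
```

Call:
{"op": "jog_arm", "data": {
  "steps": [
    {"delta_rot":[0,0,0],"delta_pos":[0,-0.02,0],"claw":0}
  ]
}}

```text
time_s: 17.35
tcp_pos: [508.9, 112.7, 141.9]
tcp_rot: [3.14, -0.0, 1.536]
wrist_force: [5.7, 0.3, -4.2]
finger_gap: 0.312
```

Call:
{"op": "jog_arm", "data": {
  "steps": [
    {"delta_rot":[0,0,0],"delta_pos":[0,-0.04,0],"claw":0},
    {"delta_rot":[0,0,0],"delta_pos":[0,0,0],"claw":0}
  ]
}}

```text
time_s: 17.55
tcp_pos: [508.9, 112.7, 142.0]
tcp_rot: [3.14, -0.0, 1.536]
wrist_force: [6.1, -0.3, -4.8]
finger_gap: 0.319
```

Call:
{"op": "jog_arm", "data": {
  "steps": [
    {"delta_rot":[0,0,0],"delta_pos":[0,-0.04,0],"claw":0},
    {"delta_rot":[0,0,0],"delta_pos":[0,0,0],"claw":0}
  ]
}}

```text
time_s: 17.75
tcp_pos: [508.8, 112.7, 142.0]
tcp_rot: [3.139, -0.0, 1.536]
wrist_force: [8.4, -0.7, -4.7]
finger_gap: 0.318
```

Call:
{"op": "jog_arm", "data": {
  "steps": [
    {"delta_rot":[0,0,0],"delta_pos":[0,-0.04,0],"claw":0},
    {"delta_rot":[0,0,0],"delta_pos":[0,0,0],"claw":0}
  ]
}}

```text
time_s: 17.95
tcp_pos: [508.8, 112.7, 142.1]
tcp_rot: [3.138, -0.0, 1.536]
wrist_force: [8.7, -0.6, -6.6]
finger_gap: 0.317
```

Call:
{"op": "jog_arm", "data": {
  "steps": [
    {"delta_rot":[0,0,0],"delta_pos":[0,-0.04,0],"claw":0},
    {"delta_rot":[0,0,0],"delta_pos":[0,0,0],"claw":0}
  ]
}}

```text
time_s: 18.15
tcp_pos: [508.7, 112.7, 142.2]
tcp_rot: [3.138, -0.0, 1.536]
wrist_force: [9.3, 0.0, -6.9]
finger_gap: 0.315
```

The vertical friction load on the lip is growing, so I'll ease the tool down slightly.

Call:
{"op": "jog_arm", "data": {
  "steps": [
    {"delta_rot":[0,0,0],"delta_pos":[0,-0.02,0.04],"claw":0},
    {"delta_rot":[0,0,0],"delta_pos":[0,0,0],"claw":0}
  ]
}}

```text
time_s: 18.35
tcp_pos: [508.7, 112.7, 141.9]
tcp_rot: [3.137, -0.0, 1.535]
wrist_force: [9.9, 0.6, -5.3]
finger_gap: 0.317
```

Call:
{"op": "jog_arm", "data": {
  "steps": [
    {"delta_rot":[0,0,0],"delta_pos":[0,-0.02,0.04],"claw":0},
    {"delta_rot":[0,0,0],"delta_pos":[0,0,0],"claw":0}
  ]
}}

```text
time_s: 18.55
tcp_pos: [508.6, 112.7, 141.6]
tcp_rot: [3.137, -0.0, 1.535]
wrist_force: [9.6, -0.3, -4.8]
finger_gap: 0.313
```

Call:
{"op": "jog_arm", "data": {
  "steps": [
    {"delta_rot":[0,0,0],"delta_pos":[0,-0.04,0.03],"claw":0},
    {"delta_rot":[0,0,0],"delta_pos":[0,0,0],"claw":0}
  ]
}}

```text
time_s: 18.75
tcp_pos: [508.6, 112.7, 141.5]
tcp_rot: [3.136, -0.0, 1.535]
wrist_force: [10.3, -0.2, -4.9]
finger_gap: 0.314
```

Call:
{"op": "jog_arm", "data": {
  "steps": [
    {"delta_rot":[0,0,0],"delta_pos":[0,-0.04,0.02],"claw":0},
    {"delta_rot":[0,0,0],"delta_pos":[0,0,0],"claw":0}
  ]
}}

```text
time_s: 18.95
tcp_pos: [508.5, 112.8, 141.4]
tcp_rot: [3.135, -0.0, 1.535]
wrist_force: [10.5, -0.3, -5.4]
finger_gap: 0.317
```

```bash
python3 - <<'E'
from h import *
p=read_camera('scene')
im=p['frame'][200:360,200:410];cv2.imwrite('pics/s6.png',cv2.cvtColor(cv2.resize(im,None,fx=3.7,fy=3.7,interpolation=cv2.INTER_CUBIC),cv2.COLOR_RGB2BGR))
E
python3 go.py 512 113 142 88
```

```text
t 19.0 tcp [508.5 112.8 141.5] rotdeg [ 1.7964e+02 -1.0000e-02  8.7970e+01] F [ 9.9  0.2 -5.8] gap 0.317
rot first (units) [ 0.045 -0.001 -0.003]
pos cm after rot [ 0.037  0.346 -0.054]  now-frame [ 0.037  0.347 -0.052]
```

View pics/s6.png

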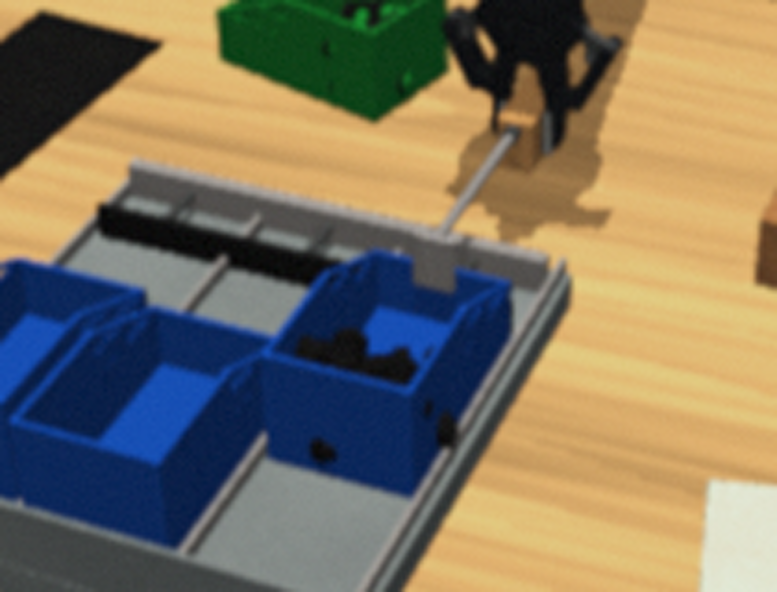

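The picture shows the bin flat against the black buffer and the blade at about (435,265) behind the lip. I'll raise the pull to about 12 N and hold it.

Call:
{"op": "jog_arm", "data": {
  "steps": [
    {"delta_rot":[0,0,0],"delta_pos":[0,-0.05,0.02],"claw":0},
    {"delta_rot":[0,0,0],"delta_pos":[0,-0.02,0],"claw":0},
    {"delta_rot":[0,0,0],"delta_pos":[0,0,0],"claw":0}
  ]
}}

```text
time_s: 19.3
tcp_pos: [508.4, 112.8, 141.4]
tcp_rot: [3.134, -0.0, 1.535]
wrist_force: [11.8, -0.7, -6.0]
finger_gap: 0.316
```

Call:
{"op": "jog_arm", "data": {
  "steps": [
    {"delta_rot":[0,0,0],"delta_pos":[0,-0.03,0.02],"claw":0},
    {"delta_rot":[0,0,0],"delta_pos":[0,0,0],"claw":0}
  ]
}}

```text
time_s: 19.5
tcp_pos: [508.4, 112.8, 141.3]
tcp_rot: [3.134, -0.0, 1.535]
wrist_force: [12.9, -1.3, -5.4]
finger_gap: 0.313
```

Call:
{"op": "jog_arm", "data": {
  "steps": [
    {"delta_rot":[0,0,0],"delta_pos":[0,0,0],"claw":0},
    {"delta_rot":[0,0,0],"delta_pos":[0,0,0],"claw":0},
    {"delta_rot":[0,0,0],"delta_pos":[0,0,0],"claw":0},
    {"delta_rot":[0,0,0],"delta_pos":[0,0,0],"claw":0},
    {"delta_rot":[0,0,0],"delta_pos":[0,0,0],"claw":0},
    {"delta_rot":[0,0,0],"delta_pos":[0,0,0],"claw":0}
  ]
}}

```text
time_s: 20.1
tcp_pos: [508.4, 112.8, 141.3]
tcp_rot: [3.134, -0.0, 1.535]
wrist_force: [12.1, -1.1, -6.3]
finger_gap: 0.312
```

Call:
{"op": "jog_arm", "data": {
  "steps": [
    {"delta_rot":[0,0,0],"delta_pos":[0,0,0],"claw":0},
    {"delta_rot":[0,0,0],"delta_pos":[0,0,0],"claw":0},
    {"delta_rot":[0,0,0],"delta_pos":[0,0,0],"claw":0},
    {"delta_rot":[0,0,0],"delta_pos":[0,0,0],"claw":0},
    {"delta_rot":[0,0,0],"delta_pos":[0,0,0],"claw":0},
    {"delta_rot":[0,0,0],"delta_pos":[0,0,0],"claw":0}
  ]
}}

```text
time_s: 20.7
tcp_pos: [508.4, 112.8, 141.3]
tcp_rot: [3.134, -0.0, 1.535]
wrist_force: [13.6, -1.5, -5.4]
finger_gap: 0.316
```

Held at about 12–13 N for 1.2 s. Now I'll unload gently.

Call:
{"op": "jog_arm", "data": {
  "steps": [
    {"delta_rot":[0,0,0],"delta_pos":[0,0.04,0],"claw":0},
    {"delta_rot":[0,0,0],"delta_pos":[0,0.04,0],"claw":0},
    {"delta_rot":[0,0,0],"delta_pos":[0,0.04,0],"claw":0},
    {"delta_rot":[0,0,0],"delta_pos":[0,0.04,0],"claw":0},
    {"delta_rot":[0,0,0],"delta_pos":[0,0.04,0],"claw":0},
    {"delta_rot":[0,0,0],"delta_pos":[0,0.04,0],"claw":0}
  ]
}}

```text
time_s: 21.3
tcp_pos: [508.6, 112.8, 140.9]
tcp_rot: [3.138, -0.0, 1.536]
wrist_force: [6.0, -0.7, -1.1]
finger_gap: 0.315
```

Call:
{"op": "jog_arm", "data": {
  "steps": [
    {"delta_rot":[0,0,0],"delta_pos":[0,0.04,0],"claw":0},
    {"delta_rot":[0,0,0],"delta_pos":[0,0.04,0],"claw":0},
    {"delta_rot":[0,0,0],"delta_pos":[0,0.04,0],"claw":0},
    {"delta_rot":[0,0,0],"delta_pos":[0,0.04,0],"claw":0},
    {"delta_rot":[0,0,0],"delta_pos":[0,0.04,0],"claw":0}
  ]
}}

```text
time_s: 21.8
tcp_pos: [508.8, 112.8, 140.2]
tcp_rot: [3.142, -0.0, 1.536]
wrist_force: [3.9, -0.6, -0.0]
finger_gap: 0.316
```

Call:
{"op": "jog_arm", "data": {
  "steps": [
    {"delta_rot":[0,0,0],"delta_pos":[0,0.04,-0.03],"claw":0},
    {"delta_rot":[0,0,0],"delta_pos":[0,0.04,-0.03],"claw":0},
    {"delta_rot":[0,0,0],"delta_pos":[0,0.04,0],"claw":0},
    {"delta_rot":[0,0,0],"delta_pos":[0,0.05,0],"claw":0},
    {"delta_rot":[0,0,0],"delta_pos":[0,0.1,0],"claw":0},
    {"delta_rot":[0,0,0],"delta_pos":[0,0.1,0],"claw":0}
  ]
}}

```text
time_s: 22.4
tcp_pos: [511.3, 112.6, 139.9]
tcp_rot: [-3.139, 0.0, 1.536]
wrist_force: [0.0, -0.5, -2.6]
finger_gap: 0.313
```

Call:
{"op": "jog_arm", "data": {
  "steps": [
    {"delta_rot":[0,0,0],"delta_pos":[0,0.2,0],"claw":0},
    {"delta_rot":[0,0,0],"delta_pos":[0,0.3,0],"claw":0},
    {"delta_rot":[0,0,0],"delta_pos":[0,0.4,0],"claw":0},
    {"delta_rot":[0,0,0],"delta_pos":[0,0.2,0],"claw":0},
    {"delta_rot":[0,0,0],"delta_pos":[0,0,0],"claw":0},
    {"delta_rot":[0,0,0],"delta_pos":[0,0,0],"claw":0}
  ]
}}

```text
time_s: 23.0
tcp_pos: [523.5, 112.2, 140.7]
tcp_rot: [-3.141, -0.0, 1.536]
wrist_force: [0.4, -0.2, -2.1]
finger_gap: 0.314
```

```bash
python3 - <<'E'
from h import *
p=read_camera('scene')
im=p['frame'][200:360,200:410];cv2.imwrite('pics/s7.png',cv2.cvtColor(cv2.resize(im,None,fx=3.7,fy=3.7,interpolation=cv2.INTER_CUBIC),cv2.COLOR_RGB2BGR))
E
python3 go.py 512 113 231 88
```

```text
t 23.05 tcp [523.4 112.2 140.6] rotdeg [-179.99   -0.     87.99] F [ 0.8  0.3 -1.7] gap 0.316
rot first (units) [-0.002 -0.001 -0.002]
pos cm after rot [ 0.039 -1.145 -9.036]  now-frame [ 0.04  -1.147 -9.036]
```

View pics/s7.png

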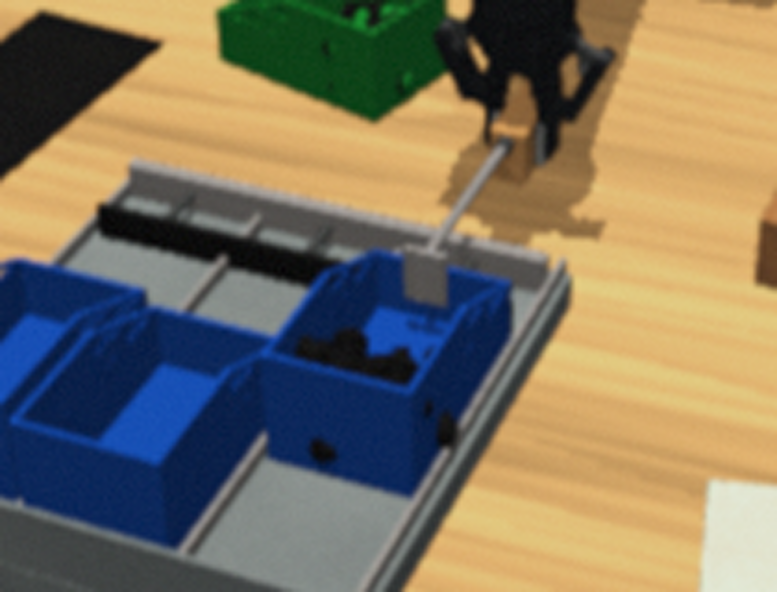

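The blade is free at about (425,275) and the bin hasn't moved. I'll lift, then return to the mat.

Call:
{"op": "jog_arm", "data": {
  "steps": [
    {"delta_rot":[0,0,0],"delta_pos":[0,0,-0.5],"claw":0},
    {"delta_rot":[0,0,0],"delta_pos":[0,0,-1],"claw":0},
    {"delta_rot":[0,0,0],"delta_pos":[0,0,-2],"claw":0},
    {"delta_rot":[0,0,0],"delta_pos":[0,0,-3],"claw":0},
    {"delta_rot":[0,0,0],"delta_pos":[0,0,-3],"claw":0},
    {"delta_rot":[0,0,0],"delta_pos":[0,0,-1],"claw":0},
    {"delta_rot":[0,0,0],"delta_pos":[0,0,0],"claw":0}
  ]
}}

```text
time_s: 23.75
tcp_pos: [524.8, 112.4, 247.9]
tcp_rot: [3.137, -0.001, 1.536]
wrist_force: [0.8, 0.4, -1.2]
finger_gap: 0.318
```

```bash
python3 go.py 455 -327 220 88.7
```

```text
t 23.75 tcp [524.8 112.4 247.9] rotdeg [ 1.7973e+02 -4.0000e-02  8.7990e+01] F [ 0.8  0.4 -1.2] gap 0.318
rot first (units) [ 0.034 -0.005 -0.088]
pos cm after rot [-44.085  -5.986   2.786]  now-frame [-44.157  -5.455   2.729]
```

Call:
{"op": "jog_arm", "data": {
  "steps": [
    {"delta_rot":[0,0,-0.09],"delta_pos":[-2,-0.3,0],"claw":0},
    {"delta_rot":[0,0,0],"delta_pos":[-4,-0.54,0],"claw":0},
    {"delta_rot":[0,0,0],"delta_pos":[-4,-0.54,0],"claw":0},
    {"delta_rot":[0,0,0],"delta_pos":[-4,-0.54,0],"claw":0},
    {"delta_rot":[0,0,0],"delta_pos":[-4,-0.54,0],"claw":0},
    {"delta_rot":[0,0,0],"delta_pos":[-4,-0.54,0.2],"claw":0},
    {"delta_rot":[0,0,0],"delta_pos":[-4,-0.54,0.5],"claw":0},
    {"delta_rot":[0,0,0],"delta_pos":[-4,-0.54,0.5],"claw":0},
    {"delta_rot":[0,0,0],"delta_pos":[-4,-0.54,0.5],"claw":0},
    {"delta_rot":[0,0,0],"delta_pos":[-4,-0.54,0.5],"claw":0},
    {"delta_rot":[0,0,0],"delta_pos":[-4,-0.54,0.5],"claw":0},
    {"delta_rot":[0,0,0],"delta_pos":[-2,-0.3,0],"claw":0}
  ]
}}

```text
time_s: 24.95
tcp_pos: [451.6, -328.6, 215.9]
tcp_rot: [-3.139, -0.001, 1.545]
wrist_force: [0.7, 0.5, -1.5]
finger_gap: 0.316
```

Call:
{"op": "jog_arm", "data": {
  "steps": [
    {"delta_rot":[0,0,0],"delta_pos":[0,0,0],"claw":0},
    {"delta_rot":[0,0,0],"delta_pos":[0,0,3],"claw":0},
    {"delta_rot":[0,0,0],"delta_pos":[0,0,3],"claw":0},
    {"delta_rot":[0,0,0],"delta_pos":[0,0,3],"claw":0},
    {"delta_rot":[0,0,0],"delta_pos":[0,0,1.5],"claw":0},
    {"delta_rot":[0,0,0],"delta_pos":[0,0,0],"claw":0},
    {"delta_rot":[0,0,0],"delta_pos":[0,0,0],"claw":0},
    {"delta_rot":[0,0,0],"delta_pos":[0,0,0],"claw":0}
  ]
}}

```text
time_s: 25.75
tcp_pos: [454.1, -326.3, 114.7]
tcp_rot: [3.14, 0.001, 1.549]
wrist_force: [0.2, -0.2, -1.5]
finger_gap: 0.316
```

```bash
python3 - <<'E'
from h import *
p=read_camera('scene')
im=p['frame'][150:330,130:370];cv2.imwrite('pics/s8.png',cv2.cvtColor(cv2.resize(im,None,fx=3.3,fy=3.3,interpolation=cv2.INTER_CUBIC),cv2.COLOR_RGB2BGR))
E
python3 go.py 455 -327 81 88.7
```

```text
t 25.8 tcp [ 454.2 -326.6  114.9] rotdeg [1.7989e+02 8.0000e-02 8.8730e+01] F [-0.6  0.4 -1.9] gap 0.312
rot first (units) [0.013 0.01  0.004]
pos cm after rot [-0.039  0.078  3.391]  now-frame [-0.034  0.072  3.391]
```

View pics/s8.png

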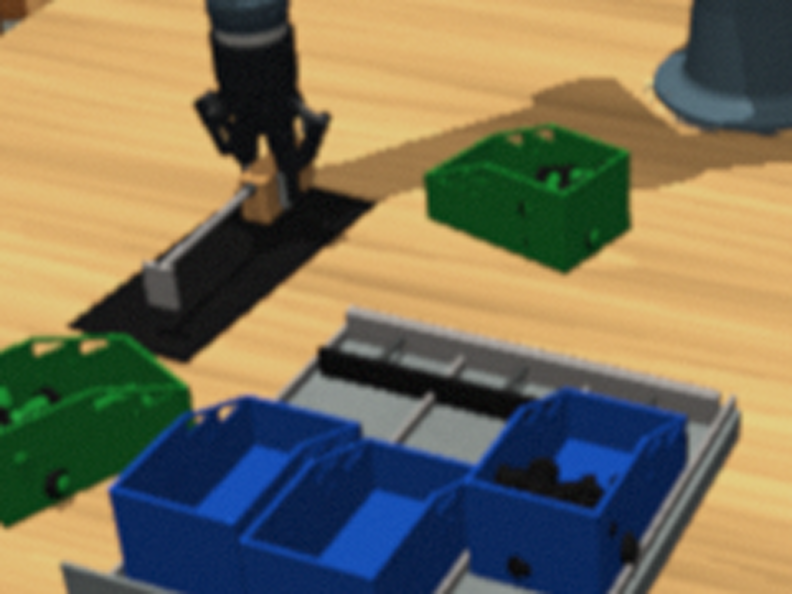

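Hook over its mat and the bin against the buffer. Lowering to the mat.

Call:
{"op": "jog_arm", "data": {
  "steps": [
    {"delta_rot":[0,0,0],"delta_pos":[0,0,1],"claw":0},
    {"delta_rot":[0,0,0],"delta_pos":[0,0,1],"claw":0},
    {"delta_rot":[0,0,0],"delta_pos":[0,0,0.6],"claw":0},
    {"delta_rot":[0,0,0],"delta_pos":[0,0,0.3],"claw":0},
    {"delta_rot":[0,0,0],"delta_pos":[0,0,0.2],"claw":0},
    {"delta_rot":[0,0,0],"delta_pos":[0,0,0.2],"claw":0},
    {"delta_rot":[0,0,0],"delta_pos":[0,0,0],"claw":0}
  ]
}}

```text
time_s: 26.5
tcp_pos: [453.5, -326.4, 81.0]
tcp_rot: [3.141, 0.0, 1.548]
wrist_force: [-1.7, 0.9, -0.2]
finger_gap: 0.314
```

Call:
{"op": "jog_arm", "data": {
  "steps": [
    {"delta_rot":[0,0,0],"delta_pos":[0,0,0.05],"claw":0},
    {"delta_rot":[0,0,0],"delta_pos":[0,0,0],"claw":0},
    {"delta_rot":[0,0,0],"delta_pos":[0,0,0],"claw":0.4},
    {"delta_rot":[0,0,0],"delta_pos":[0,0,0],"claw":0.6},
    {"delta_rot":[0,0,0],"delta_pos":[0,0,0],"claw":1.0},
    {"delta_rot":[0,0,0],"delta_pos":[0,0,0],"claw":1.0},
    {"delta_rot":[0,0,0],"delta_pos":[0,0,0],"claw":1.0},
    {"delta_rot":[0,0,0],"delta_pos":[0,0,0],"claw":1.0}
  ]
}}

```text
time_s: 27.3
tcp_pos: [453.4, -326.3, 80.1]
tcp_rot: [-3.142, -0.0, 1.548]
wrist_force: [0.4, -0.5, 0.2]
finger_gap: 0.999
```

Call:
{"op": "jog_arm", "data": {
  "steps": [
    {"delta_rot":[0,0,0],"delta_pos":[0,0,-1],"claw":1.0},
    {"delta_rot":[0,0,0],"delta_pos":[0,0,-2],"claw":1.0},
    {"delta_rot":[0,0,0],"delta_pos":[0,0,-3],"claw":1.0},
    {"delta_rot":[0,0,0],"delta_pos":[0,0,-4],"claw":1.0},
    {"delta_rot":[0,0,0],"delta_pos":[0,0,-4],"claw":1.0},
    {"delta_rot":[0,0,0],"delta_pos":[0,0,-4],"claw":1.0},
    {"delta_rot":[0,0,0],"delta_pos":[0,0,-2],"claw":1.0},
    {"delta_rot":[0,0,0],"delta_pos":[0,0,0],"claw":1.0},
    {"delta_rot":[0,0,0],"delta_pos":[0,0,0],"claw":1.0}
  ]
}}

```text
time_s: 28.2
tcp_pos: [453.4, -326.3, 280.5]
tcp_rot: [3.141, 0.001, 1.548]
wrist_force: [-0.3, -0.5, -0.6]
finger_gap: 1.0
```

```bash
python3 - <<'E'
from h import *
from scipy.spatial.transform import Rotation as Ro
p=read_camera('top');save(p,'t9.png')
K=p['mtx'];D=p['range_z'];v,u=np.mgrid[:480,:640]
R=Ro.from_euler('xyz',p['rotation']).as_matrix()
P=np.stack([(u-K[0,2])/K[0,0]*D,-(v-K[1,2])/K[1,1]*D,-D],-1)@R.T+p['position'];z=P[...,2]
def rep(m,n):
    q=P[m];print(n,len(q),np.round(np.percentile(q,[3,50,97],axis=0),1).tolist())
rep((abs(P[...,1]-107)<60)&(P[...,0]>675)&(P[...,0]<705)&(z>74)&(z<86),'full lip')
for y0 in (70,107,145): rep((abs(P[...,1]-y0)<10)&(P[...,0]>675)&(P[...,0]<705)&(z>74)&(z<86),'lip at %d'%y0)
rep((u>330)&(u<374)&(v>135)&(v<158)&(z>74)&(z<86),'e lip');rep((u>376)&(u<423)&(v>135)&(v<158)&(z>74)&(z<86),'e lip')
s=read_camera('scene');save(s,'s9.png');w=read_camera('wrist');save(w,'w9.png')
print(state()['time_s'],state()['tcp_pos'])
E
```

```text
full lip 118 [[681.5, 60.5, 74.5], [685.0, 115.1, 79.8], [697.0, 157.8, 85.1]]
lip at 70 29 [[681.3, 60.5, 74.4], [685.0, 65.1, 79.0], [694.3, 79.1, 85.0]]
lip at 107 18 [[681.7, 97.7, 76.1], [684.1, 107.0, 80.4], [685.8, 116.3, 82.5]]
lip at 145 24 [[683.2, 135.0, 74.5], [686.5, 144.2, 79.1], [688.5, 153.5, 83.7]]
e lip 106 [[788.5, -53.0, 75.1], [791.6, -9.8, 78.8], [795.4, 38.2, 83.6]]
e lip 137 [[771.2, -165.4, 74.4], [774.7, -119.4, 79.1], [792.5, -67.3, 84.9]]
28.35 [ 452.60595571 -325.62729753  278.43994025]
```

View pics/t9.png

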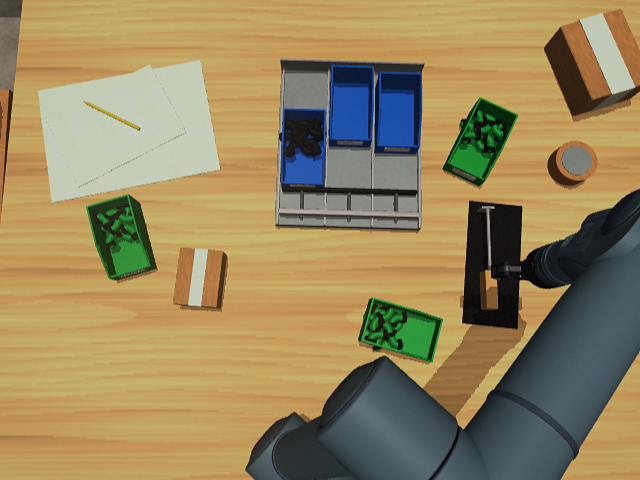

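View pics/s9.png

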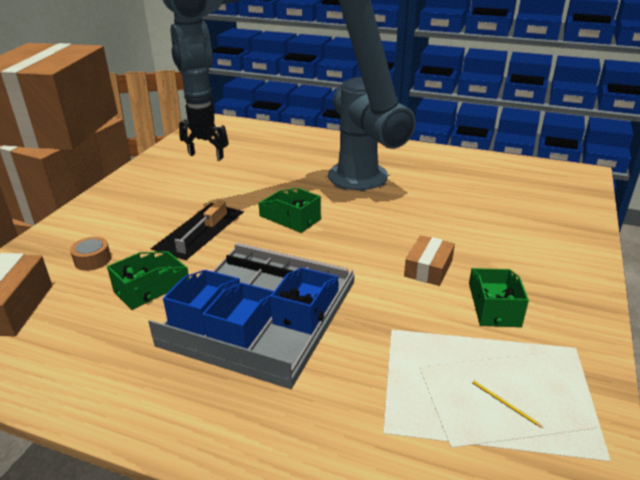

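The bin's front face measures about 682.7 mm against a buffer face of 682.5 mm, and its lip is parallel to the buffer. The hook lies on its mat, and the empty bins and carton are unmoved. Handing in.

```bash
python3 -c "
from rig import *
print(finish_job())"
```

```text
the job is handed in; nothing more can be done
None
```

The full bin now rests against the buffer, the hook is back on its mat, and I handed the job in at about 28 s of the 64 s allowed. No verdict is reported back.

**What I did:**
- I gripped the hook by its handle and lowered the blade behind the front wall of the blue bin with black elbows, in the left lane.
- I dragged the bin about 103 mm at roughly 3 N. The buffer showed as a force rise with the tool stopped at x ≈ 509 mm.
- I built the pull up to about 12–13 N and held it for 1.2 s. The highest reading was 13.6 N along the pull and about 14 N in all, once the hook's weight is taken off.
- I then unloaded slowly, unhooked upwards and laid the hook back on its mat.

**Last checks:**
- **Bin position:** its front face measured about 682.7 mm against a buffer face of about 682.5 mm, which agrees within camera accuracy. The lip looked parallel to the buffer.
- **Hook:** it lies flat on the mat in both pictures, with its grip place at about (453, -326) mm.
- **Other things:** both empty-bin lips measured within 1 mm of where they started. The carton looks unmoved by eye; I did not measure it.

**Not checked:** the bin still has to press on the buffer with more than 0.2 N after unhooking. I could only see that the bin did not move when the blade came free, not measure that force.

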